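Free the cage's sagging bolt and hold its gate ajar

ROBOT

A 6-joint arm with a two-finger parallel gripper is mounted at the origin on the work surface. World frame = base frame: x ahead of the robot, y to its left, z up, the work surface at z = 0. Lengths are in m, angles in degrees, forces in N, time in s.
With the tool pointing down it reaches from about 0.25 to 0.725 m from the base axis. Payload 9.7 kg.
Tool frame: the origin (TCP) lies midway between the tips of the shut fingers; the grasp point (between the pads) lies bot.hold_point_z behind it (bot.hold_point_z is the distance from the TCP to the grasp point, in m); z points along the fingers, y is the line along which they close (so a half turn about z gives the same grasp; the last joint's range is limited). The gripper opens to 85 mm and grips with 20 to 120 N. Pads are 22 mm wide; open, the fingers measure 114 mm over their backs; the gripper's body (76 mm by 85 mm) begins 54 mm behind the grasp point. The pads swing forward as they close: fully open they stand 13 mm farther back than shut.
Start: joints at [70.646, 4.979, 10.078, 95.1, 0, 90], TCP at [0.182, 0.519, 0.231] pointing down, gripper open.
Joint ranges: [-179.16, 179.16], [-48.56, 103.87], [-65.8, 70.77], [-126.05, 130.52], [-82.76, 87.17], [-180, 180]. Speed limits (degrees/s): [127.2, 127.2, 147.25, 180, 180, 180].

INTERFACE

Orientations are given as [roll, pitch, yaw] about the fixed x, y, z axes, in that order (R = Rz(yaw) Ry(pitch) Rx(roll)).
In Python, from workcell import bot, camera, camera_model, ticket gives the robot as it stands.
- The arm moves only by the tool send_rows, never from a script. Its argument "targets" is text: rows parted by semicolons, each of 5 numbers parted by spaces: the shift along the tool's x, y, z in mm, then the turn about the tool's z in degrees, then the closure in counts, from 0 (fully open) to 255 (shut). A call has 1 to 20 rows; each row is the pose to reach, as a shift and turn from the pose commanded when the call began, along the tool's axes at that moment; what a row does not reach only later rows make up. A row lasts 1/8 s, in which the tool goes at most 62.5 mm and 10.7 degrees, less where a joint would pass 70% of its speed; a pose out of reach is approached as far as the arm can. A call with a gripper value outside its range is refused whole. The fingers move at their own pace and stop on an object; "newtons" is the grip in N (left out, the last holds). Time passes only in rows, so rows that repeat a pose let the fingers close. It gives the time, the measured TCP pose, the force, the opening and the grip force at its end, in the units of the state.
- bot.get_obs(): the state, without advancing time (a new reading comes with each control period).
- camera(name): name is "scene" or "top" or "wrist"; returns the picture (420x560x3 uint8, blue, green, red); there is no depth.
- camera_model(name): a dict with "K" (3x3 intrinsics, pixels), "dist_coeffs" ([k1, k2, p1, p2, k3] as OpenCV has them; the pictures are not rectified), "pose" (4x4, takes a point from camera to world coordinates); the wrist camera has in their place "T_tool_cam" (4x4, takes a point from camera to tool coordinates, whose origin is the TCP and whose axes are the flange's). Camera axes: x right, y down, z forward; pixel columns grow to the right and rows downward; lengths in m; the calibration is good to about 2 mm. A picture is of the moment at which its call begins: read the wrist's pose just before it. camera_model takes no time and is no camera call.
- ticket.job_done(): hands the job in; it is judged then, once.
The state is a dict: "time": time; "q": joint angles; "qd": joint speeds; "joint_efforts": joint torques, N m; "ee_pos": TCP position; "tcp_rot": TCP orientation; "wrist_force": force on the tool from outside, world axes, zero at the start; "torque": the same for the moment, N m; "opening": finger opening in m; "grasp_force": force on a finger pad.
Only numpy, scipy, OpenCV 4.12 (cv2) and the standard library are available. Lean on these libraries where they do the work, as an engineer would, in place of code of your own. Each camera call takes 0.05 s, during which the arm holds its last target. There are 200 camera calls.

TASK

Take the white glue jar with the yellow lid away from in front of the cage's gate and stand it on the cork mat. Then grip the red knob of the worn bolt on top of the gate, raise the sagging bolt so that its toe passes over the keeper's bent-up lip while you draw it back towards the hinge (do not force it against the keeper), and swing the gate towards the robot until its free edge stands about 80 mm open. Finish while still gripping the knob and holding the gate ajar and still, with the bolt still drawn; upset nothing and leave all other things where they stand.

Things in the scene. Friction and masses are not known exactly. Their poses are not given: they have to be found in the camera images.
- cage: Fixed open-topped cage of dark wood and wire, 320 mm wide, 215 mm deep, 140 mm high. Origin on the table under the middle of its gate; its z is up, its y runs along the shut gate towards the hinge, its x points into the cage (away from the robot), so the gate opens towards its -x. The gate's top rail is 28 mm thick (x from -14 to +14 mm), top at 140 mm. Place and yaw vary.
- hinge (a point): Point on the gate's vertical hinge axis, at the height of the gate's top (140 mm); fixed, 125 mm along cage +y from the cage's origin.
- gate (a joint): Angle of the pale plywood gate about its upright hinge, rad: 0 shut, grows as the free edge swings towards the robot (clockwise seen from above), stop at 1.2. A spring shuts it with 0.32 N m at 0 and 0.7 N m per rad more (2.5 to 4.5 N at the knob); it falls shut when let go. The bolt in the keeper locks it. 0.34 rad is 80 mm at the free edge.
- gate_edge (a point): Top of the gate at its free edge, 237 mm from the hinge axis; moves with the gate.
- draw (a joint): How far the bolt is drawn along the gate towards the hinge, m: 0 fully shot (it starts at 0 to 0.004), stop at 0.050. It runs with about 2.5 N of friction and stays where it is left. The toe meets the keeper's lip at 0.006 unless it is raised; the toe is clear of the whole keeper beyond 0.024.
- lift (a joint): How far the bolt is raised straight up in its tall worn guides, m: 0 sagging (rest), stop at 0.016. Its weight and a light spring pull it down with 3 to 5 N, so it drops when let go. The toe passes over the lip only above 0.008.
- knob: Upright red knob of the bolt: stem 16 mm across, 38 mm tall, with a cap 24 mm across, 8 mm thick. Origin on its axis, 21 mm above the stem's foot, 17 mm below the cap; 183 mm above the table at rest, 180 mm from the hinge axis when undrawn, over the middle of the gate's rail. Black guide staples 46 mm high stand 45 mm from it (keeper side) and 90 mm (hinge side); free space across the gate.
- toe: The down-turned steel toe at the end of the bolt, 10 x 12 x 19 mm, 91 mm from the knob on the side away from the hinge. Origin under its middle. It lies behind the keeper's lip.
- keeper: Fixed keeper on the cage's bolt post: two dark steel cheeks 36 mm high, with a bent-up brass lip 11 mm high between them on the gate side. Origin at the top of the post on its edge next to the gate; the lip lies 12 mm from it away from the gate. Pressing the bolt on it with more than 30 N bends it further.
- jar: White glue jar with a yellow lid, 50 mm across (lid 48 mm), 100 mm tall, 0.18 to 0.33 kg; stands in front of the gate, in the way of its swing, its middle 65 to 80 mm from the shut gate's middle plane. Origin under its middle.
- mat: Fixed square cork mat, 120 x 120 mm, 4 mm thick, on the table left or right of the cage. Origin under its middle. (The dark steel tray on the other side is not it.)
- mould: Black cigar mould with cigars, 150 x 110 x 42 mm, lies inside the cage. Leave alone.
- purple: Purple bottle, 66 mm across, 200 mm tall. Leave alone.
- water: Pale blue bottle with a blue cap, 60 mm across, 170 mm tall. Leave alone.
- orange: Whitish bottle with an orange cap, 56 mm across, 130 mm tall. Leave alone.
- gauge: Flat wooden ring gauge with three holes, 45 x 110 x 10 mm, lies on the table in front of the gate's hinge half. Leave alone.
- tamper: Small turned wooden tamper, 44 mm across, 80 mm tall. Leave alone.
- cup: Terracotta cup, 68 mm across, 60 mm tall. Leave alone.
Not all that is in view belongs to the job. What is meant by the mat is not turquoise, and is the larger of those in its own colour. Of the things shaped like the jar, the white one is meant.

How it is judged (in metres and radians):
On the way, in this order (a step that is already met when the one before it is completed fails the run):
1. with the gate shut and the bolt still in its keeper, the jar stands on the cork mat, let go (horizontal distance between jar and mat below 0.05 m and height (world z) of jar between 0.002 and 0.01 m and angle between jar's own z axis and vertical below 0.15 rad and contact force between the fingers and jar below 0.2 N and value of joint draw below 0.012 m and value of joint gate below 0.05 rad), for 0.2 s.
2. the bolt is drawn clear of the keeper by its knob (value of joint draw above 0.028 m and contact force between the fingers and knob above 0.5 N), for 0.2 s.
At the end, for the whole second after the job is handed in: The gate is held still at 0.23 to 0.52 rad (free edge about 55 to 118 mm open) with the fingers gripping the knob (more than 1.5 N), the bolt drawn more than 26 mm, and the jar standing upright on the cork mat, its middle within 50 mm of the mat's middle, not touched by the fingers (horizontal distance between jar and mat below 0.05 m and height (world z) of jar between 0.002 and 0.01 m and angle between jar's own z axis and vertical below 0.15 rad and contact force between the fingers and jar below 0.2 N and value of joint gate between 0.23 and 0.52 rad and velocity of joint gate between -0.08 and 0.08 rad/s and value of joint draw above 0.026 m and contact force between the fingers and knob above 1.5 N); the arm keeps its last pose, push and grip.
It fails at once if a bystander is shifted by more than 30 mm (distance of any of mould, purple, water, orange, gauge, tamper, cup from where it was at the start of the episode above 0.03 m).
It fails at once if the jar is tipped over (angle between jar's own z axis and vertical above 0.6 rad).
It fails at once if the bolt is forced against the keeper with more than 30 N (contact force between toe and keeper above 30 N).
It also fails if it takes over 56 s, if anything falls off the work surface, if the arm or the gripper's body presses on something with over 40 N, if the wrist force passes 120 N, or if a joint passes its speed limit or range.

## Working session

There is one attempt and no reset: what is moved stays moved. The work goes in short steps, Python scripts to look and compute and a tool call to move; the robot and the scene stay as the last step left them, time stands still between calls to the robot, and variables do not carry over. Pictures are saved under pics/ and viewed, at most 10 in all, crops included, and the job is handed in when it is done.

Besides the shell and the picture viewer there is one more tool, called after "Request:" as name(argument=value, ...), one argument or row to a line, values as JSON. send_rows: Moves the arm, as the interface text tells. Its arguments: {"type":"object","properties":{"targets":{"type":"string"},"newtons":{"type":"number"}},"required":["targets"]}

```bash
mkdir -p pics
cat > h.py <<'E'
import numpy as np,cv2
from workcell import bot,camera,camera_model,ticket
from scipy.spatial.transform import Rotation as R
def ray(cam,uv,z,pose=None):
    m=camera_model(cam); P=np.array(m['pose']) if pose is None else pose
    n=cv2.undistortPoints(np.array([[uv]],float),np.array(m['K']),np.array(m['dist_coeffs']))[0,0]
    d=P[:3,:3]@[n[0],n[1],1]; o=P[:3,3]
    return o+d*(z-o[2])/d[2]
def proj(cam,X,pose=None):
    m=camera_model(cam); P=np.array(m['pose']) if pose is None else pose
    T=np.linalg.inv(P)
    p,_=cv2.projectPoints(np.array(X,float).reshape(-1,3),cv2.Rodrigues(T[:3,:3])[0],T[:3,3],np.array(m['K']),np.array(m['dist_coeffs']))
    return p.reshape(-1,2)
def wpose():
    o=bot.get_obs(); T=np.eye(4); T[:3,:3]=R.from_euler('xyz',o['tcp_rot'],degrees=True).as_matrix(); T[:3,3]=o['ee_pos']
    return T@np.array(camera_model('wrist')['T_tool_cam'])
E
python3 - <<'E'
from h import *
o=bot.get_obs();print(o, bot.hold_point_z)
for c in('top','scene'):
    cv2.imwrite(f'pics/{c}0.png',cv2.resize(camera(c),(800,600)))
    print(c,np.round(camera_model(c)['pose'],3).tolist())
E
```

```text
{'time': 0.0, 'q': array([7.06447311e+01, 5.01150958e+00, 1.00328995e+01, 9.50997825e+01,
       1.45778309e-03, 9.00001439e+01]), 'qd': array([-0.03916521,  0.06113105,  0.0030132 , -0.03849672,  0.02476132,
       -0.00630523]), 'joint_efforts': array([-5.17463450e-04, -5.20390999e+01,  4.64802575e+01,  1.65485730e-02,
       -4.02675278e-05,  7.07916158e-06]), 'ee_pos': array([0.18219716, 0.51869087, 0.23056522]), 'tcp_rot': array([-1.79921607e+02, -1.45758486e-03,  1.60644585e+02]), 'wrist_force': array([ 0.21114961,  0.13471966, -0.4188753 ]), 'torque': array([ 0.04062937,  0.00377617, -0.036507  ]), 'grasp_force': 0.0, 'opening': 0.08538240255765701} 0.0187
top [[-0.005, -0.983, 0.186, 0.278], [-1.0, 0.009, 0.02, 0.091], [-0.021, -0.186, -0.982, 1.293], [0.0, 0.0, 0.0, 1.0]]
scene [[-0.84, 0.374, -0.393, 1.136], [0.542, 0.565, -0.622, 1.129], [-0.011, -0.736, -0.677, 1.243], [0.0, 0.0, 0.0, 1.0]]
```

View pics/top0.png

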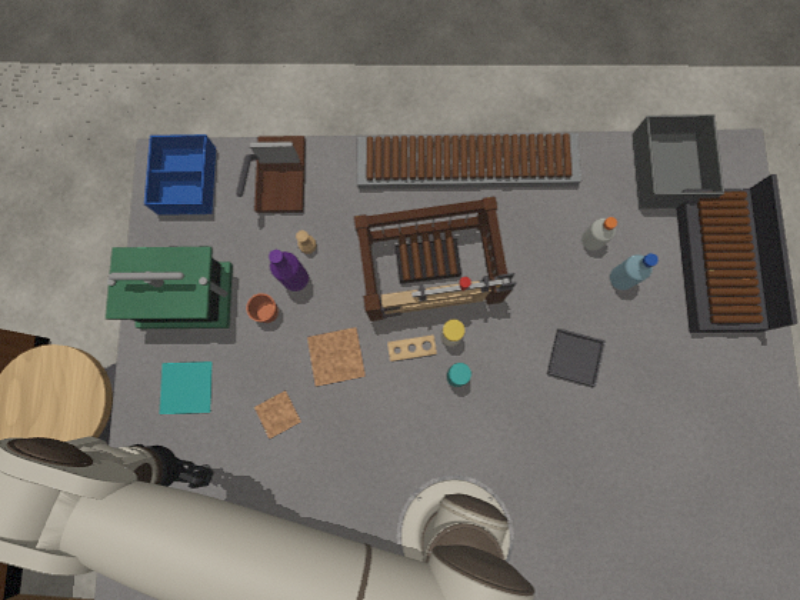

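View pics/scene0.png

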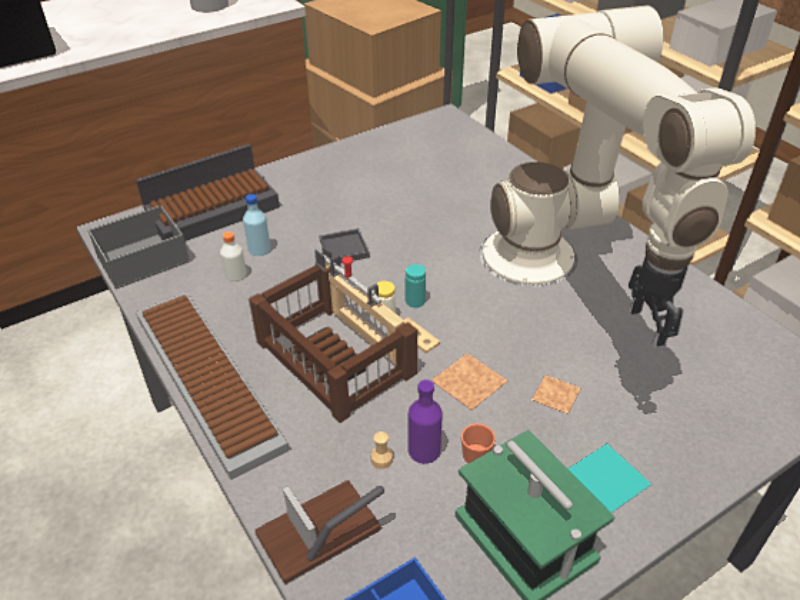

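The top view shows the jar's yellow lid at (454,331), the larger cork mat at (336,356), the red knob at (465,283), the hinge on the left and the keeper on the right near (505,283). A teal decoy jar is at (459,375).

Run:
```python
from h import *
im=camera('top'); cv2.imwrite('pics/top1.png',cv2.resize(im[130:290,200:370],None,fx=3.75*1.25,fy=3.75,interpolation=cv2.INTER_CUBIC) if 0 else cv2.resize(im[130:280,200:370],None,fx=4,fy=4,interpolation=cv2.INTER_CUBIC))
k=.7
for n,uv,z in [('jar',(454,331),.1),('teal',(459,375),.1),('mat',(336,356),.004),('knob',(465,282),.211),('gaugeL',(389,351),.01),('gaugeR',(436,345),.01),('cup',(262,307),.06)]:
    print(n,np.round(ray('top',(uv[0]*k,uv[1]*k),z),3))
```

```text
jar [ 0.444 -0.003  0.1  ]
teal [ 0.348 -0.012  0.1  ]
mat [0.4   0.27  0.004]
knob [ 0.529 -0.019  0.211]
gaugeL [0.411 0.144 0.01 ]
gaugeR [0.424 0.033 0.01 ]
cup [0.509 0.435 0.06 ]
```

View pics/top1.png

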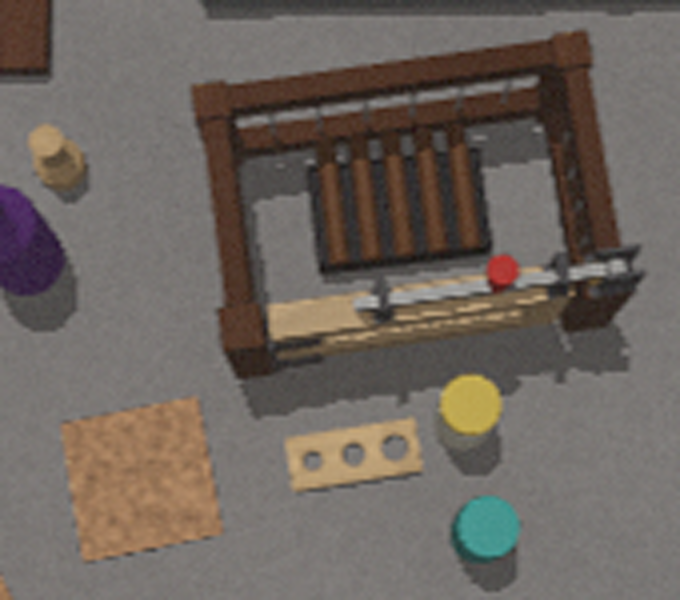

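Run:
```python
from h import *
f=lambda u,v,z: ray('top',(200+u/4,130+v/4),z)
a,b=f(210,95,.14),f(572,47,.14)
c,d=f(380,297,.182),f(560,266,.182)
for p,q in((a,b),(c,d)): print(p.round(3),q.round(3),np.linalg.norm(p-q).round(3),'yaw of y axis',np.degrees(np.arctan2(*(p-q)[[0,1]]))) 
print('jar',f(471,404,.1),'knob',f(503,269,.211),'mat',f(142,478,.004),'hingepost',f(240,325,.14), 'keeper', f(622,262,.17))
print([f(*m,.004).round(3) for m in((62,424),(198,398),(221,532),(86,560))])
```

```text
[0.69  0.201 0.14 ] [ 0.726 -0.087  0.14 ] 0.29 yaw of y axis -7.193885321375133
[0.516 0.069 0.182] [ 0.538 -0.065  0.182] 0.136 yaw of y axis -9.432679383974312
jar [ 0.44658468 -0.00297539  0.1       ] knob [ 0.5294753  -0.01967464  0.211     ] mat [0.39923266 0.26874936 0.004     ] hingepost [0.50376008 0.17631523 0.14      ] keeper [ 0.54349064 -0.11327397  0.17      ]
[array([0.446, 0.338, 0.004]), array([0.467, 0.222, 0.004]), array([0.353, 0.201, 0.004]), array([0.331, 0.315, 0.004])]
```

```bash
cat >> h.py <<'E'
def go(p,yaw):
    o=bot.get_obs(); M=R.from_euler('xyz',o['tcp_rot'],degrees=True).as_matrix()
    s=M.T@(np.array(p)-o['ee_pos'])*1000
    t=-(yaw-o['tcp_rot'][2]); t=(t+180)%360-180
    print('shift',s.round(1),'turn',round(t,1))
E
python3 -c "
from h import *
go([.447,-.003,.22],188.5); print(np.array(camera_model('wrist')['T_tool_cam']).round(3))"
```

```text
shift [-422.7 -404.5   11.1] turn -27.9
[[-0.001 -0.964 -0.264  0.067]
 [ 1.    -0.001 -0.    -0.   ]
 [-0.    -0.264  0.964 -0.145]
 [ 0.     0.     0.     1.   ]]
```

Request:
send_rows(
  targets="-423 -404 11 -28 0;-423 -404 11 -28 0;-423 -404 11 -28 0;-423 -404 11 -28 0;-423 -404 11 -28 0;-423 -404 11 -28 0;-423 -404 11 -28 0;-423 -404 11 -28 0;-423 -404 11 -28 0;-423 -404 11 -28 0;-423 -404 11 -28 0;-423 -404 11 -28 0;-423 -404 11 -28 0;-423 -404 11 -28 0",
)

```text
time: 1.9
ee_pos: [0.4473, -0.0017, 0.2205]
tcp_rot: [-180.0, 0.0, -171.3]
wrist_force: [0.0, -0.8, 0.6]
opening: 0.0856
grasp_force: 0.0
```

Run:
```python
from h import *
o=bot.get_obs();print(o['time'],o['ee_pos'],o['tcp_rot'],o['q'])
P=wpose(); im=camera('wrist'); cv2.imwrite('pics/w1.png',cv2.resize(im,(800,600))); np.save('w1.npy',P)
print(proj('wrist',[[.447,-.003,.1],[.529,-.0197,.211]],P)/.7)
```

```text
1.9 [ 0.44730275 -0.00167613  0.2204648 ] [-1.79999015e+02  2.06449447e-02 -1.71268559e+02] [-2.16123435e-01 -9.23912971e+00 -4.91491988e+00  9.43036628e+01
  2.23748958e-03 -8.94756339e+00]
[[382.18710443 281.26778485]
 [314.57424832 519.58605833]]
```

View pics/w1.png

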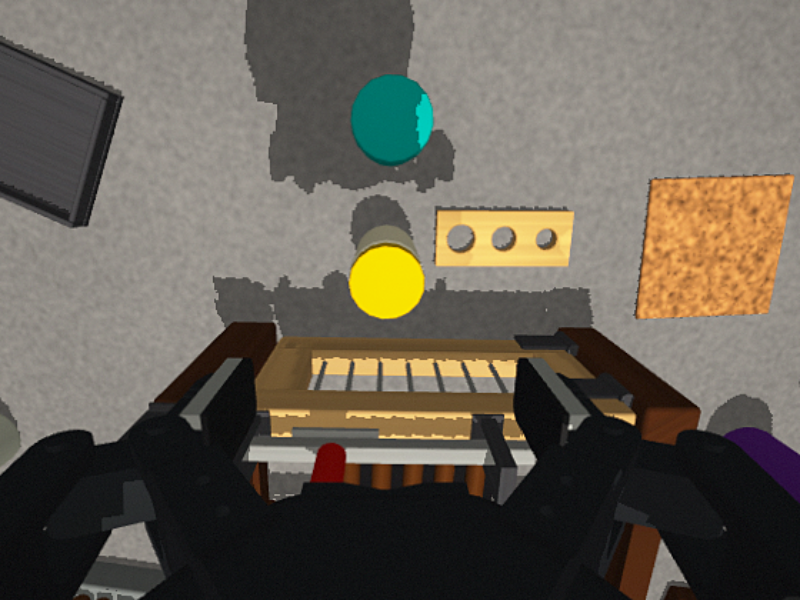

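The wrist view shows the lid at (387,282), close to the predicted (382,281). The gate rail is horizontal in the picture, so the tool is lined up with it.

Run:
```python
from h import *
P=np.load('w1.npy'); f=lambda u,v,z:ray('wrist',(u*.7,v*.7),z,P)
print('jar',f(387,282,.1)); print('mat',np.mean([f(*c,.004) for c in((650,180),(793,175),(769,313),(636,318))],0))
a,b=f(252,437,.14),f(630,415,.14);print('rail front',f(260,408,.14),f(620,401,.14))
j=f(387,282,.1); go([j[0],j[1],.056],-171.3)
```

```text
jar [4.47011969e-01 5.96021897e-05 1.00000000e-01]
mat [0.40053313 0.273806   0.004     ]
rail front [ 0.52289444 -0.06320777  0.14      ] [0.48713185 0.14333365 0.14      ]
shift [1.000e-01 1.900e+00 1.644e+02] turn 0.0
```

Request:
send_rows(
  targets="0 2 60 0 0;0 2 120 0 0;0 2 160 0 0;0 2 164 0 0;0 2 164 0 0;0 2 164 0 255;0 2 164 0 255;0 2 164 0 255;0 2 164 0 255;0 2 164 0 255;0 2 164 0 255;0 2 164 0 255;0 2 164 0 255",
  newtons=40,
)

```text
time: 3.58
ee_pos: [0.448, -0.0004, 0.0579]
tcp_rot: [-180.0, 0.1, -171.4]
wrist_force: [-1.0, 0.5, 6.8]
opening: 0.0486
grasp_force: 41.2
```

Run:
```python
from h import *
go([.400,.272,.064],-171.3);go([.400,.272,.13],-171.3)
```

```text
shift [  6.5 276.5  -6.2] turn -0.1
shift [  6.4 276.5 -72.2] turn -0.1
```

Request:
send_rows(
  targets="0 0 -40 0 255;2 0 -75 0 255;3 45 -75 0 255;4 95 -75 0 255;5 145 -75 0 255;6 195 -75 0 255;7 240 -75 0 255;7 270 -75 0 255;7 276 -75 0 255;7 276 -75 0 255;7 276 -60 0 255;7 276 -40 0 255;7 276 -20 0 255;7 276 -11 0 255;7 276 -8 0 255;7 276 -6 0 255;7 276 -5 0 255;7 276 -5 0 255",
)

```text
time: 5.82
ee_pos: [0.3991, 0.2715, 0.0619]
tcp_rot: [180.0, 0.1, -171.4]
wrist_force: [-0.6, -0.8, 2.4]
opening: 0.0482
grasp_force: 43.2
```

Request:
send_rows(
  targets="0 0 0 0 255;0 0 0 0 0;0 0 0 0 0;0 0 0 0 0;0 0 0 0 0;0 0 0 0 0;0 0 -30 0 0;0 0 -70 0 0;0 0 -120 0 0;0 0 -165 0 0;0 0 -165 0 0",
)

```text
time: 7.2
ee_pos: [0.3999, 0.2721, 0.2299]
tcp_rot: [179.9, 0.3, -171.4]
wrist_force: [-0.2, 0.6, -0.6]
opening: 0.0854
grasp_force: 0.0
```

Run:
```python
from h import *
o=bot.get_obs();print(o['time'],o['ee_pos'],o['tcp_rot'],o['wrist_force'])
im=camera('top'); cv2.imwrite('pics/top2.png',cv2.resize(im[130:280,200:370],None,fx=4,fy=4,interpolation=cv2.INTER_CUBIC))
```

```text
7.2 [0.39986193 0.27208244 0.22985426] [ 179.8558658     0.30110107 -171.35742859] [-0.19416745  0.60722179 -0.60986464]
```

View pics/top2.png

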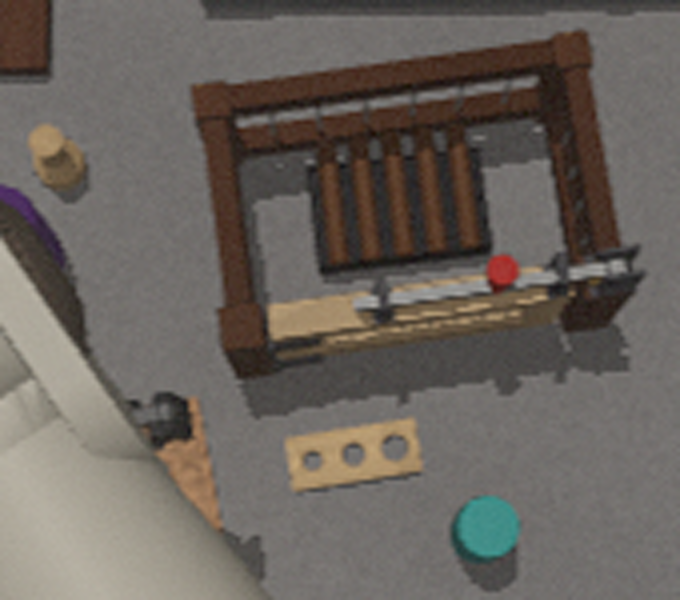

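Run:
```python
from h import *
go([.5295,-.0197,.28],99.2)
```

```text
shift [ -85.  -307.6  -52.7] turn 89.4
```

Request:
send_rows(
  targets="0 -20 -50 0 0;-85 -308 -53 89 0;-85 -308 -53 89 0;-85 -308 -53 89 0;-85 -308 -53 89 0;-85 -308 -53 89 0;-85 -308 -53 89 0;-85 -308 -53 89 0;-85 -308 -53 89 0;-85 -308 -53 89 0;-85 -308 -53 89 0;-85 -308 -53 89 0;-85 -308 -53 89 0",
)

```text
time: 8.88
ee_pos: [0.529, -0.0203, 0.279]
tcp_rot: [-180.0, -0.0, 99.7]
wrist_force: [0.1, -0.5, -0.2]
opening: 0.0852
grasp_force: 0.0
```

Run:
```python
from h import *
o=bot.get_obs();print(o['time'],o['ee_pos'],o['tcp_rot'],o['q'])
P=wpose(); im=camera('wrist'); cv2.imwrite('pics/w2.png',cv2.resize(im,(800,600))); np.save('w2.npy',P)
print(proj('wrist',[[.5295,-.0197,.208]],P)/.7)
```

```text
8.875 [ 0.52903455 -0.0203478   0.27897915] [-1.79975578e+02 -4.05280520e-03  9.96900093e+01] [-2.20205773e+00  3.52134844e+00  1.38999674e+01  1.00403352e+02
 -1.06683317e-03  7.81079323e+01]
[[385.76946998 304.35248504]]
```

View pics/w2.png

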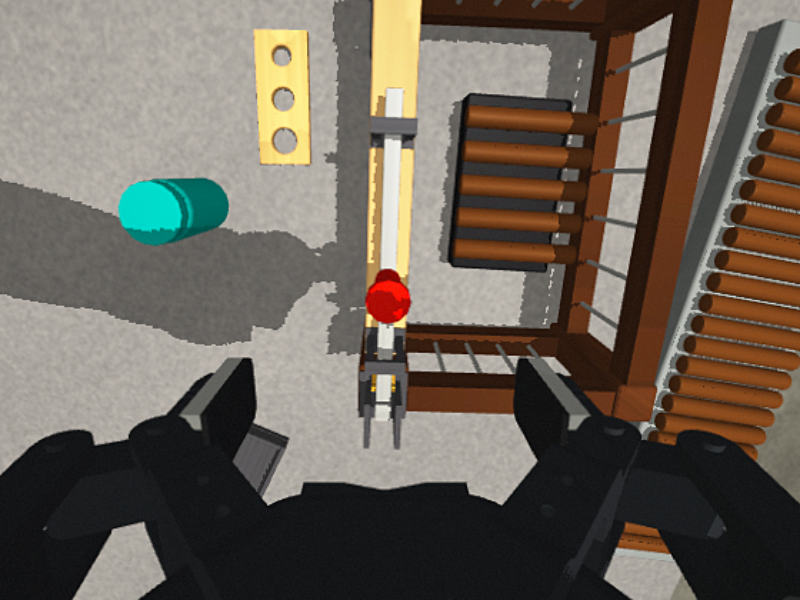

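Run:
```python
from h import *
P=np.load('w2.npy'); k=ray('wrist',(388*.7,301*.7),.208,P);print(k)
go([*k[:2],.163],99.4)
```

```text
[ 0.53033154 -0.01771962  0.208     ]
shift [  2.4   1.7 116.1] turn 0.3
```

Request:
send_rows(
  targets="2 1 50 0 0;2 1 90 0 0;2 1 108 0 0;2 1 113 0 0;2 1 115 0 0;2 1 115 0 0;2 1 115 0 255;2 1 115 0 255;2 1 115 0 255;2 1 115 0 255;2 1 115 0 255;2 1 115 0 255;2 1 115 0 255;2 1 115 0 255;2 1 115 0 255;2 1 115 0 255",
  newtons=60,
)

```text
time: 10.92
ee_pos: [0.5298, -0.0182, 0.1643]
tcp_rot: [180.0, -0.0, 99.6]
wrist_force: [2.1, 0.2, -3.3]
opening: 0.0179
grasp_force: 135.6
```

Run:
```python
from h import *
o=bot.get_obs();print(o['wrist_force'],o['torque'])
P=wpose();print(P[:3,3]); im=camera('scene');im=im[150:270,170:330]; cv2.imwrite('pics/s2.png',cv2.resize(im,None,fx=5,fy=5,interpolation=cv2.INTER_CUBIC))
```

```text
[ 2.13235507  0.18399025 -3.28413459] [ 0.09954084 -0.40503055 -0.02865024]
[0.51837964 0.04773187 0.30909482]
```

View pics/s2.png

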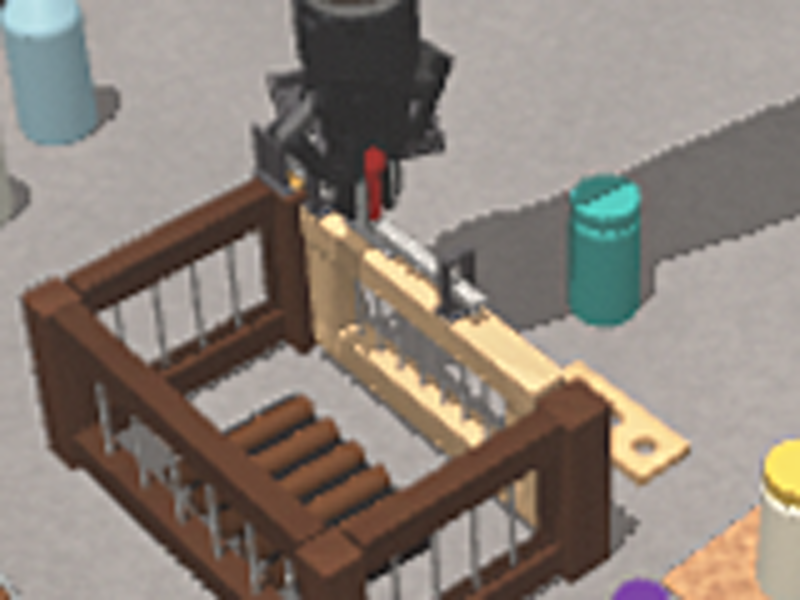

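The fingers hold the knob with an opening of 17.9 mm, and the jar stands upright on the cork mat at the lower right of the picture. Next I raise the bolt.

Request:
send_rows(
  targets="0 0 -4 0 255;0 0 -8 0 255;0 0 -11 0 255;0 0 -12 0 255;0 0 -12 0 255;0 0 -12 0 255",
)

```text
time: 11.72
ee_pos: [0.5298, -0.0182, 0.1762]
tcp_rot: [180.0, -0.0, 99.6]
wrist_force: [1.5, 0.8, -3.5]
opening: 0.0178
grasp_force: 135.8
```

Request:
send_rows(
  targets="2 0 0 0 255;4 0 0 0 255;6 0 0 0 255;8 0 0 0 255;8 0 0 0 255",
)

```text
time: 12.35
ee_pos: [0.5284, -0.0101, 0.1763]
tcp_rot: [180.0, -0.0, 99.7]
wrist_force: [3.0, -0.4, -4.7]
opening: 0.0177
grasp_force: 135.7
```

Request:
send_rows(
  targets="3 0 0 0 255;7 0 0 0 255;11 0 0 0 255;15 0 0 0 255;19 0 0 0 255;23 0 0 0 255;27 0 0 0 255;30 0 0 0 255;30 0 0 0 255;30 0 0 0 255;30 0 0 0 255",
)

```text
time: 13.72
ee_pos: [0.5234, 0.0193, 0.1763]
tcp_rot: [180.0, -0.0, 99.6]
wrist_force: [4.2, 0.5, -4.5]
opening: 0.018
grasp_force: 135.8
```

Run:
```python
from h import *
o=bot.get_obs();print(o['ee_pos'],o['tcp_rot'],o['wrist_force'])
P=wpose(); im=camera('wrist'); cv2.imwrite('pics/w3.png',cv2.resize(im,(800,600)))
p=o['ee_pos'];y=np.radians(o['tcp_rot'][2]-90)
cx=np.array([np.cos(y),np.sin(y)]);cy=np.array([-cx[1],cx[0]])
r=.142; h=p[:2]+cy*r; print('hinge',h)
for a in np.linspace(0,.36,7)[1:]:
    c,s=np.cos(a),np.sin(a)
    # tool x = +cy, tool y = ? report
    M=R.from_euler('xyz',o['tcp_rot'],degrees=True).as_matrix()
    v=-r*cy; q=h+np.array([c*v[0]+s*v[1],-s*v[0]+c*v[1]])
    print(round(a,2),(M.T@np.r_[q-p[:2],0]*1000).round(1),np.degrees(a).round(1))
```

```text
[0.52341125 0.01934855 0.17634277] [ 1.79990956e+02 -2.31518463e-02  9.96476495e+01] [ 4.16612645  0.48480514 -4.49529616]
hinge [0.49961366 0.15934024]
0.06 [ 0.3 -8.5 -0. ] 3.4
0.12 [  1. -17.  -0.] 6.9
0.18 [  2.3 -25.4  -0. ] 10.3
0.24 [  4.1 -33.8  -0. ] 13.8
0.3 [  6.3 -42.   -0. ] 17.2
0.36 [  9.1 -50.   -0. ] 20.6
```

View pics/w3.png

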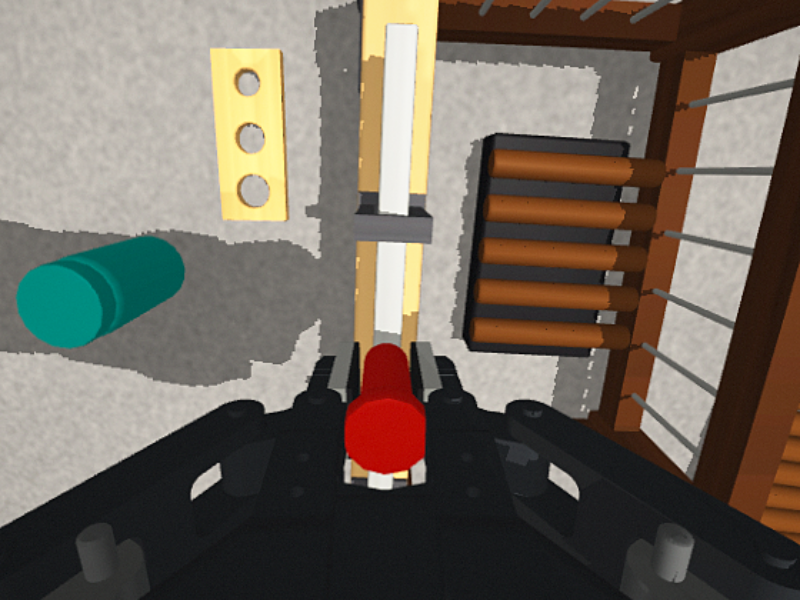

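The knob sits firmly between the pads, and the bolt has moved about 38 mm towards the hinge. Nothing stands in the swing path.

Request:
send_rows(
  targets="0 -4 0 2 255;0 -8 0 3 255;1 -13 0 5 255;1 -17 0 7 255;2 -21 0 9 255;2 -25 0 10 255;3 -30 0 12 255;4 -34 0 14 255;5 -38 0 16 255;6 -42 0 17 255;7 -45 0 18.5 255;8 -47 0 19.5 255;8 -47 0 19.5 255;8 -47 0 19.5 255;8 -47 0 19.5 255;8 -47 0 19.5 255;8 -47 0 19.5 255",
)

```text
time: 15.9
ee_pos: [0.4757, 0.0192, 0.1762]
tcp_rot: [-180.0, 0.0, 80.1]
wrist_force: [4.5, -0.8, -4.6]
opening: 0.0175
grasp_force: 135.8
```

Run:
```python
from h import *
o=bot.get_obs();print(o['time'],o['ee_pos'],o['tcp_rot'],o['wrist_force'],np.abs(o['qd']).max())
im=camera('top'); a=im[130:280,200:370]; s=camera('scene')[150:300,190:360]
cv2.imwrite('pics/f.png',cv2.resize(np.hstack([a,s]),(800,352),interpolation=cv2.INTER_CUBIC))
```

```text
15.9 [0.47572028 0.01918183 0.17623489] [-1.79997054e+02  5.57091811e-03  8.01433345e+01] [ 4.4597427  -0.80012963 -4.6326023 ] 0.04624980002126697
```

View pics/f.png

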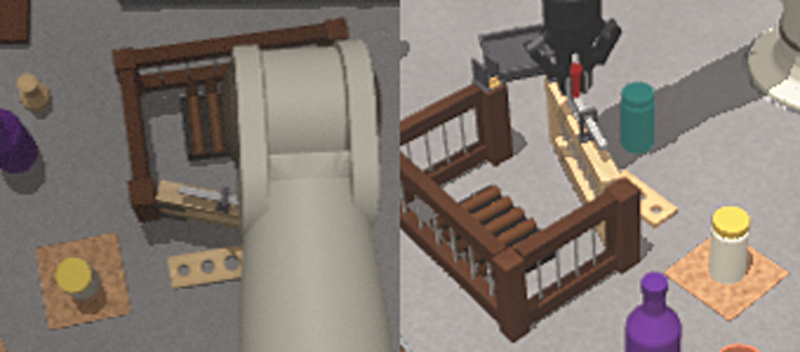

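The gate stands ajar by about 19°, the knob is held with the bolt drawn, and the jar stands in the middle of the mat. I'm handing the job in.

```bash
python3 -c "
from h import *
print(ticket.job_done())"
```

```text
the job is handed in; nothing more can be done
None
```

I handed the job in at about 16 s: the jar stands on the cork mat, the bolt is drawn about 38 mm, and the gate is held about 0.34 rad open by the gripped knob; the hand-in did not say whether it passed.

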